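Load the two gravity feeders for today's run

ROBOT

A 6-joint arm with a two-finger parallel gripper is mounted at the origin on a cart in front of the work surface, level with it; the furniture and walls round the work are solid. World frame = base frame: x ahead of the robot, y to its left, z up, the work surface at z = 0. Lengths are in mm, angles in rad, forces in N, time in s.
With the tool pointing down it reaches from about 350 to 850 mm from the base axis. Payload 8.1 kg.
Tool frame: the origin (TCP) lies midway between the tips of the shut fingers; the grasp point (between the pads) lies 19 mm behind it; z points along the fingers, y is the line along which they close (so a half turn about z gives the same grasp; the last joint's range is limited). The gripper opens to 85 mm and grips with 20 to 120 N. Pads are 22 mm wide; open, the fingers measure 114 mm over their backs; the gripper's body (76 mm by 85 mm) begins 54 mm behind the grasp point. The pads swing forward as they close: fully open they stand 13 mm farther back than shut.
Start: joints at [1.129, 0.13, 1.488, -0, 1.523, -0.085], TCP at [209.545, 562.224, 231.292] pointing down, gripper open.
Joint ranges: [-2.96, 2.96], [-0.89, 2.26], [0.02, 2.5], [-1.34, 4.48], [0, 2.73], [-2.66, 2.66]. Speed limits (rad/s): [2.39, 2.39, 2.79, 3.14, 3.14, 3.14].

INTERFACE

Orientations are given as a rotation vector (axis times angle).
In Python, from cell import r, grab_frame gives the robot as it stands.
- The arm moves only by the shell command python3 -m creep 'ROWS'. ROWS is a JSON object of lists of equal length, an entry for each row: "linear": the shift along the tool's x, y, z in mm, a list of three; "spin": the turn about the tool's z in degrees; "jaw": the closure, from 0 (fully open) to 1 (shut). In form: {"linear": [[dx, dy, dz], ...], "spin": [spin, ...], "jaw": [jaw, ...]}. A call has 1 to 12 rows; each row is the pose to reach, as a shift and turn from the pose commanded when the call began, along the tool's axes at that moment; what a row does not reach only later rows make up. A row lasts 1/10 s, in which the tool goes at most 50 mm and 8.59 degrees, less where a joint would pass 70% of its speed; a pose out of reach is approached as far as the arm can. A call with a gripper value outside its range is refused whole. The fingers move at their own pace and stop on an object; the grip force is fixed at half the most. Time passes only in rows, so rows that repeat a pose let the fingers close. It gives the time, the measured TCP pose, the force, the opening and the grip force at its end, in the units of the state.
- r.observe(): the state, without advancing time (a new reading comes with each control period).
- grab_frame(name): name is "scene" or "top" or "wrist"; returns a dict with "image" (384x512x3 uint8, red, green, blue), "vfov" (degrees; the focal length in pixels is half the picture's height over the tangent of half this angle, whatever the lens; pixels are square), "cx", "cy" (the principal point, pixels), "world_to_cam" (4x4, takes a point from world to camera coordinates). Camera axes: x right, y up, looking along -z (the intrinsics and any distortion apply to the point x, -y, -z); pixel columns grow to the right and rows downward; lengths in mm; the calibration is good to about 2 mm. A picture is of the moment at which its call begins. There is no depth.
- r.job_done(): hands the job in; it is judged then, once.
The state is a dict: "time_s": time; "qpos": joint angles; "joint_vel": joint speeds; "tau": joint torques, N m; "position": TCP position; "orientation": TCP orientation; "contact_force": force on the tool from outside, world axes, zero at the start; "ft_torque": the same for the moment, N m; "gripper_width": opening from 0.0 (shut) to 1.0 (fully open); "gripper_force": force on a finger pad.
Only numpy, scipy, OpenCV 4.12 (cv2) and the standard library are available. Lean on these libraries where they do the work, as an engineer would, in place of code of your own. Each camera call takes 0.05 s, during which the arm holds its last target. There are 200 camera calls.

TASK

Load today's vials into the two sloped gravity feeders, where they slide down from the raised end and queue upright at the end stop in running order: in the blue feeder the white-capped blank at the stop and the blue-capped standard behind it, in the yellow feeder the black-capped amber sample at the stop and the black-capped green sample behind it. The two red-capped vials are from yesterday's run: leave them standing where they are. The vials are glass: do not drop them or tip any of them over.

Things in the scene. Friction and masses are not known exactly. Their poses are not given: they have to be found in the camera images.
- vial_white: The blank: white cap, colourless contents. Screw-cap glass vial, 21 mm diameter, 52 mm tall, about 20 g, standing free on the bench. Origin: centre of its underside; z up along its axis. Cap: top 12 mm, 20 to 22 mm wide; grip it round the cap and neck.
- vial_blue: The standard: blue cap, pale pink contents. Screw-cap glass vial, 21 mm diameter, 52 mm tall, about 20 g, standing free on the bench. Origin: centre of its underside; z up along its axis. Cap: top 12 mm, 20 to 22 mm wide; grip it round the cap and neck.
- vial_amber: Today's amber sample: black cap, yellow-amber contents. Screw-cap glass vial, 21 mm diameter, 52 mm tall, about 20 g, standing free on the bench. Origin: centre of its underside; z up along its axis. Cap: top 12 mm, 20 to 22 mm wide; grip it round the cap and neck.
- vial_green: Today's green sample: black cap, light green contents. Screw-cap glass vial, 21 mm diameter, 52 mm tall, about 20 g, standing free on the bench. Origin: centre of its underside; z up along its axis. Cap: top 12 mm, 20 to 22 mm wide; grip it round the cap and neck.
- vial_red_amber: Yesterday's amber sample, to be left: RED cap, yellow-amber contents. Screw-cap glass vial, 21 mm diameter, 52 mm tall, about 20 g, standing free on the bench. Origin: centre of its underside; z up along its axis. Cap: top 12 mm, 20 to 22 mm wide; grip it round the cap and neck.
- vial_red_green: Yesterday's green sample, to be left: RED cap, light green contents. Screw-cap glass vial, 21 mm diameter, 52 mm tall, about 20 g, standing free on the bench. Origin: centre of its underside; z up along its axis. Cap: top 12 mm, 20 to 22 mm wide; grip it round the cap and neck.
- feeder_blue: Fixed sloped feeder, guides and end stop blue, rest aluminium, white and clear; 160 x 72 mm, 97 high. Origin: centre of underside, on the bench; x level, uphill (-x roughly to the robot), z up. White lane floor rises 14 deg toward +x, 42 mm above the origin at u = 0 (u: mm along the slope). Rails 26 mm apart, 23 high. Stop face u -70, 34 high. Bridge over u -45 to -9: 55 clear, top 59 above floor.
- feeder_yellow: Same as feeder_blue with yellow guides and stop. Both: load uphill of the bridge, u +8 to +75, between guides 18 mm high, 26 mm apart at u +8, 56 at +75. Floor at u +42 is 52 mm above the bench. A vial stood there square to the floor (leaning 14 deg to -x) and let go slides under the bridge in about 1 s to the stop or the vial before it. Rest places: u -59 first, -38 second.
There are look-alikes about, which are no part of the job. Leave any purple look-alike of the vial_amber alone. Leave any purple look-alike of the vial_blue alone.

How it is judged (in metres and radians):
At the end, for the whole second after the job is handed in: White then blue vial in the blue feeder, amber then green in the yellow one, first at the stop, second behind it: each foot within 9 mm along, 10 mm across and 8 mm in height of its resting place, leaning under 24 degrees, at rest; red-capped vials upright, within 20 mm of where they stood (x of vial_white in the frame of feeder_blue between -0.0665 and -0.0485 m and y of vial_white in the frame of feeder_blue between -0.01 and 0.01 m and z of vial_white in the frame of feeder_blue between 0.0197 and 0.0357 m and angle between each of vial_white, vial_blue, vial_amber, vial_green's own z axis and vertical below 0.42 rad and linear speed of each of vial_white, vial_blue, vial_amber, vial_green below 0.02 m/s and x of vial_blue in the frame of feeder_blue between -0.046 and -0.028 m and y of vial_blue in the frame of feeder_blue between -0.01 and 0.01 m and z of vial_blue in the frame of feeder_blue between 0.0248 and 0.0408 m and x of vial_amber in the frame of feeder_yellow between -0.0665 and -0.0485 m and y of vial_amber in the frame of feeder_yellow between -0.01 and 0.01 m and z of vial_amber in the frame of feeder_yellow between 0.0197 and 0.0357 m and x of vial_green in the frame of feeder_yellow between -0.046 and -0.028 m and y of vial_green in the frame of feeder_yellow between -0.01 and 0.01 m and z of vial_green in the frame of feeder_yellow between 0.0248 and 0.0408 m and distance of each of vial_red_amber, vial_red_green from where it was at the start of the episode below 0.02 m and angle between each of vial_red_amber, vial_red_green's own z axis and vertical below 0.2 rad); the robot touches nothing.
It fails at once if a vial is tipped over (leans more than 52 degrees) (angle between any of vial_white, vial_blue, vial_amber, vial_green, vial_red_amber, vial_red_green's own z axis and vertical above 0.9 rad).
It fails at once if a vial is dropped: it moves faster than 0.9 m/s while no finger touches it (a free fall of more than 40 mm) ((contact force between vial_white and the fingers below 0.01 N and linear speed of vial_white above 0.9 m/s) or (contact force between vial_blue and the fingers below 0.01 N and linear speed of vial_blue above 0.9 m/s) or (contact force between vial_amber and the fingers below 0.01 N and linear speed of vial_amber above 0.9 m/s) or (contact force between vial_green and the fingers below 0.01 N and linear speed of vial_green above 0.9 m/s) or (contact force between vial_red_amber and the fingers below 0.01 N and linear speed of vial_red_amber above 0.9 m/s) or (contact force between vial_red_green and the fingers below 0.01 N and linear speed of vial_red_green above 0.9 m/s)).
It also fails if it takes over 120 s, if anything falls off the work surface, if the arm or the gripper's body presses on something with over 40 N, if the wrist force passes 120 N, or if a joint passes its speed limit or range.

## Working session

There is one attempt and no reset: what is moved stays moved. The work goes in short steps, Python scripts to look and compute and a shell command to move; the robot and the scene stay as the last step left them, time stands still between calls to the robot, and variables do not carry over. Pictures are saved under pics/ and viewed, at most 14 in all, crops included, and the job is handed in when it is done.

```bash
ls; mkdir -p pics; python3 - <<'E'
from cell import r, grab_frame
import cv2,pickle
for n in("top","scene"):
    f=grab_frame(n); pickle.dump(f,open(n+".pkl","wb"))
    cv2.imwrite(f"pics/{n}0.png",f["image"][:,:,::-1])
    print(n,{k:v for k,v in f.items() if k!="image"})
print(r.observe())
E
```

```text
pics
top {'vfov': 48.70380143852411, 'cx': 260.68389277924354, 'cy': 182.72402778505239, 'world_to_cam': array([[ 1.04392626e-03, -9.99765462e-01,  2.16317088e-02,
        -1.07536702e+01],
       [ 9.85552326e-01,  4.69232718e-03,  1.69306213e-01,
        -5.22205746e+02],
       [-1.69368008e-01,  2.11424377e-02,  9.85326076e-01,
        -9.74846713e+02],
       [ 0.00000000e+00,  0.00000000e+00,  0.00000000e+00,
         1.00000000e+00]])}
scene {'vfov': 46.255283857033504, 'cx': 257.65287888955964, 'cy': 194.2996618688523, 'world_to_cam': array([[-6.05421441e-01, -7.95709171e-01,  1.76577070e-02,
         2.93902590e+02],
       [ 4.08716156e-01, -2.91784768e-01,  8.64761674e-01,
        -2.64358534e+02],
       [-6.82946545e-01,  5.30762249e-01,  5.01871948e-01,
        -6.49132963e+02],
       [ 0.00000000e+00,  0.00000000e+00,  0.00000000e+00,
         1.00000000e+00]])}
{'time_s': 0.1, 'qpos': array([ 1.12860321e+00,  1.31069274e-01,  1.48916164e+00,  1.16835606e-05,
        1.52297712e+00, -8.53928827e-02]), 'joint_vel': array([ 0.00114173, -0.00302686, -0.00052858,  0.00151414,  0.0013407 ,
        0.000747  ]), 'tau': array([ 1.40583856e-03, -5.70956540e+01, -5.01939762e+01, -1.53889955e-04,
        8.16266838e-03,  5.82913344e-05]), 'position': array([209.33185133, 561.78748631, 230.36389427]), 'orientation': array([-5.57416265e-01, -3.09130530e+00,  2.44453348e-03]), 'contact_force': array([-0.89925124, -0.10843835,  1.1264007 ]), 'ft_torque': array([-0.00551609, -0.00755455,  0.03561471]), 'gripper_force': 0.0, 'gripper_width': 0.9993006675896065}
```

View pics/top0.png

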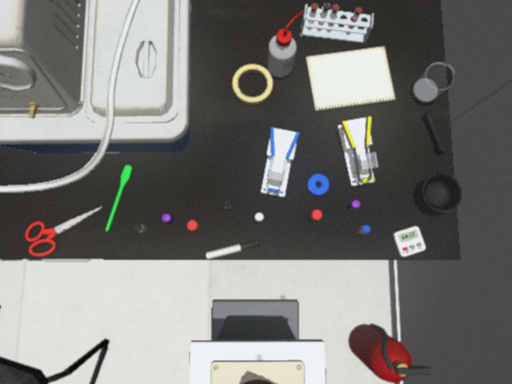

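View pics/scene0.png

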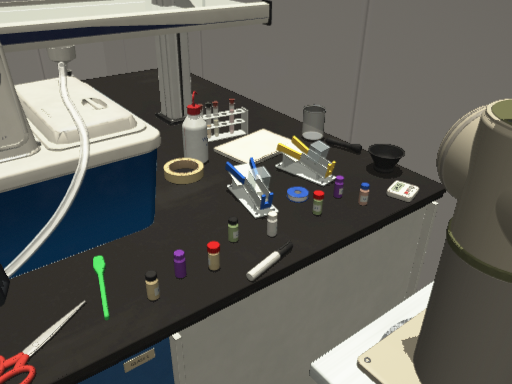

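Top view: white cap (259,217), black caps (141,228) and (228,204), blue (366,230), reds (192,225) and (317,215), purple look-alikes (167,218) and (355,204). The blue feeder runs from (272,195) to (285,130), the yellow one from (363,183) to (357,118). The scene view shows amber contents at (152,285) and green at (233,230).

```bash
cat > h.py <<'E'
import numpy as np,cv2,pickle
def ray(f,u,v):
    F=f["image"].shape[0]/2/np.tan(np.radians(f["vfov"]/2)); M=f["world_to_cam"]
    d=np.array([(u-f["cx"])/F,-(v-f["cy"])/F,-1.]); R=M[:3,:3]
    return -R.T@M[:3,3], R.T@d
def plane(f,u,v,z):
    o,d=ray(f,u,v); return o+d*(z-o[2])/d[2]
def proj(f,p):
    F=f["image"].shape[0]/2/np.tan(np.radians(f["vfov"]/2)); M=f["world_to_cam"]
    c=M[:3,:3]@np.array(p,float)+M[:3,3]; return np.array([f["cx"]-F*c[0]/c[2], f["cy"]+F*c[1]/c[2]])
def blobs(img,lo,hi,amin=8):
    hsv=cv2.cvtColor(img,cv2.COLOR_RGB2HSV); m=cv2.inRange(hsv,lo,hi)
    n,_,s,c=cv2.connectedComponentsWithStats(m)
    return [(c[i].round(1),s[i][4],s[i][:4]) for i in range(1,n) if s[i][4]>=amin]
E
python3 - <<'E'
from h import *
from cell import grab_frame
f=pickle.load(open("top.pkl","rb")); im=f["image"]
for n,lo,hi in(("white",(0,0,150),(180,60,255)),("red",(0,150,80),(6,255,255)),("blue",(100,150,60),(122,255,255)),("purple",(125,80,40),(160,255,255)),("yellow",(22,150,80),(35,255,255))):
    for c,a,b in blobs(im,lo,hi):
        if 100<c[0]<400 and 100<c[1]<240: print(n,c,a,b,plane(f,*c,52).round(1))
for c in((141,228),(228,204)): print("black",c,plane(f,*c,52).round(1))
c=cv2.resize(im[108:243,120:385],None,fx=3,fy=3,interpolation=cv2.INTER_CUBIC)
cv2.imwrite("pics/c1.png",cv2.convertScaleAbs(c[:,:,::-1],alpha=1.4,beta=20))
w=grab_frame("wrist"); pickle.dump(w,open("wrist.pkl","wb")); cv2.imwrite("pics/w0.png",w["image"][:,:,::-1]); print(w["world_to_cam"],w["vfov"])
o,d=ray(w,256,192);print(o)
E
```

```text
white [360.2 143.2] 745 [346 117  28  63] [ 619.9 -251.6   52. ]
white [339.5 126.3] 14 [338 125   4   4] [ 662.3 -202.2   52. ]
white [278.5 161.7] 1404 [261 128  35  69] [572.6 -52.   52. ]
white [345.9 141.9] 65 [343 132   8  18] [ 622.9 -216.7   52. ]
white [370.5 140.2] 17 [370 136   2   9] [ 627.6 -277.2   52. ]
white [349.9 169.3] 159 [344 151  14  35] [ 554.8 -224.1   52. ]
white [351.6 154.1] 13 [350 151   4   7] [ 592.5 -229.6   52. ]
white [375.2 159.8] 26 [374 153   4  14] [ 578.6 -286.5   52. ]
white [370.5 181. ] 12 [368 180   7   3] [ 526.4 -272.8   52. ]
white [271.7 192.7] 11 [270 192   5   3] [497.  -35.3  52. ]
white [258.8 216.4] 57 [255 213   9   8] [440.5  -4.7  52. ]
red [316.5 214.2] 84 [312 209  10  11] [ 446.2 -141.1   52. ]
red [192. 225.] 93 [187 220  11  11] [419.9 151.4  52. ]
blue [271.8 139.3] 53 [270 127   4  28] [628.2 -36.   52. ]
blue [293.5 142.8] 57 [287 132  13  26] [619.8 -88.7  52. ]
blue [318.  184.1] 354 [307 174  22  22] [ 518.3 -146.2   52. ]
blue [273.5 190.4] 19 [269 189  10   4] [502.6 -39.6  52. ]
blue [366.4 228.5] 51 [363 225   8   8] [ 412.8 -258.2   52. ]
purple [354.3 204.1] 102 [347 199  14  11] [ 470.5 -231.7   52. ]
purple [166.9 217.7] 105 [161 213  13  11] [436.8 210.4  52. ]
yellow [368.3 129.2] 94 [366 116   6  29] [ 655.4 -272.9   52. ]
yellow [347.9 134. ] 72 [342 121  12  27] [ 642.9 -222.3   52. ]
yellow [367.5 179. ] 24 [363 178  12   4] [ 531.3 -265.8   52. ]
black (141, 228) [412.7 269.6  52. ]
black (228, 204) [469.6  68.1  52. ]
[[ 3.49429499e-01  9.36962358e-01 -7.51069856e-04 -5.99585822e+02]
 [-9.02427094e-01  3.36334119e-01 -2.69266969e-01  3.42755322e+01]
 [-2.52040404e-01  9.47676079e-02  9.63065281e-01 -3.77418459e+02]
 [ 0.00000000e+00  0.00000000e+00  0.00000000e+00  1.00000000e+00]] 63.80481612553367
[145.3194416  586.02835947 372.25755168]
```

View pics/c1.png

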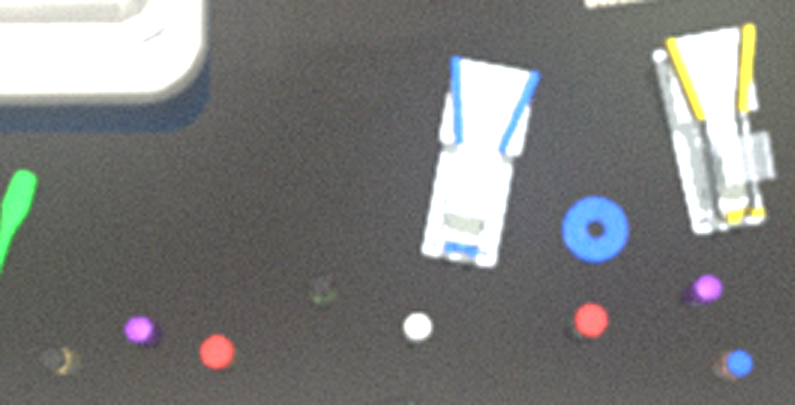

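View pics/w0.png

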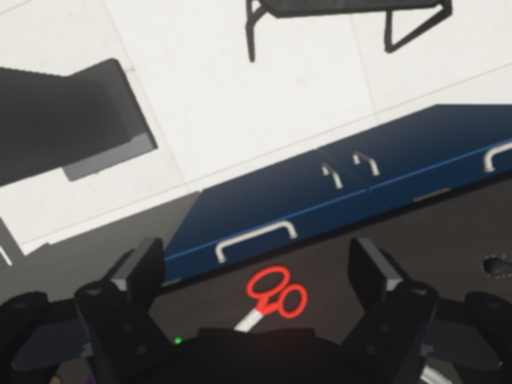

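The crop shows the guides clearly in both feeders, with the blue stop at (461,248) and the yellow stop at (745,213). The wrist view shows the fingers and the scissors, with no vial in sight yet.

```bash
cat >> h.py <<'E'
from scipy.spatial.transform import Rotation as Ro
def axes(s): return Ro.from_rotvec(s["orientation"]).as_matrix()
def go(s,p,yaw=None):
    "shift in tool axes + spin (deg) so TCP at p, tool x at world yaw deg"
    R=axes(s); d=R.T@(np.array(p,float)-s["position"]); y0=np.degrees(np.arctan2(R[1,0],R[0,0]))
    sp=0 if yaw is None else -((yaw-y0+180)%360-180)
    return d.round(1),round(sp,1)
E
python3 - <<'E'
from h import *
from cell import r
f=pickle.load(open("top.pkl","rb"))
for n,T,B,S in(("blue",((457,60),(536,74)),((460,142),(505,152)),(273.5,190.4)),("yellow",((671,42),(749,28)),((700,117),(744,108)),(367.5,179))):
    T=[plane(f,120+u/3,108+v/3,77.6) for u,v in T]; B=[plane(f,120+u/3,108+v/3,61.4) for u,v in B]
    t=sum(T)/2;b=sum(B)/2;s=plane(f,*S,58)
    d=t-s; yaw=np.arctan2(d[1],d[0]); e=np.array([np.cos(yaw),np.sin(yaw)])
    print(n,"widths",np.linalg.norm(T[0]-T[1]),np.linalg.norm(B[0]-B[1]),"yaw",np.degrees(yaw), "origins",t[:2]-68.4*e,b[:2]-3.4*e,s[:2]+78*e, "guideyaws",[np.degrees(np.arctan2(*(T[i]-B[i])[[1,0]])) for i in(0,1)])
s=r.observe(); print(go(s,(440,-5,150),180), axes(s).round(3))
E
```

```text
blue widths 63.57866371637497 36.719317142418184 yaw -11.232327580549804 origins [576.17346068 -54.09968989] [578.64889498 -56.33358377] [578.16610934 -54.49541346] guideyaws [np.float64(2.694034533372723), np.float64(-21.730694677773567)]
yellow widths 64.27020649558115 36.68001510711362 yaw 10.253839610803666 origins [ 603.77218897 -250.78862462] [ 608.26500643 -250.63464104] [ 606.93290779 -250.21685481] guideyaws [np.float64(23.62847196084266), np.float64(-2.0473828160311425)]
(array([-414.1, -450.5,   81.1]), np.float64(-20.4)) [[-0.937  0.349 -0.001]
 [ 0.349  0.937 -0.001]
 [ 0.    -0.001 -1.   ]]
```

```bash
python3 -m creep '{"linear":[[-414,-450,81],[-414,-450,81],[-414,-450,81],[-414,-450,81],[-414,-450,81],[-414,-450,81],[-414,-450,81],[-414,-450,81],[-414,-450,81],[-414,-450,81],[-414,-450,81],[-414,-450,81]],"spin":[-9,-9,-9,-9,-9,-9,-9,-9,-9,-9,-9,-9],"jaw":[0.4,0.4,0.4,0.4,0.4,0.4,0.4,0.4,0.4,0.4,0.4,0.4]}'
python3 - <<'E'
from h import *
from cell import r,grab_frame
s=r.observe(); print(s["position"],go(s,(440.5,-4.7,27),168.7))
w=grab_frame("wrist"); cv2.imwrite("pics/w1.png",w["image"][:,:,::-1])
print(proj(w,(440.5,-4.7,52)))
for c,a,b in blobs(w["image"],(0,0,150),(180,60,255),100): print(c,a,b,plane(w,*c,52).round(1))
E
```

```text
time_s: 1.35
position: [434.3, 9.3, 152.3]
orientation: [0.313, 3.125, 0.0]
contact_force: [1.7, 1.2, -0.1]
gripper_width: 0.6
gripper_force: 0.0
[434.30523372   9.30312538 152.32202919] (array([ -8.8, -12.5, 125.3]), np.float64(-0.2))
[240.33776727 200.21880912]
[252.   43.2] 23045 [ 59   0 453 109] [326.3  28.7  52. ]
[55.3 70.1] 403 [39 29 33 83] [ 315.3 -116.7   52. ]
[240.7 201. ] 302 [232 191  18  21] [441.2  -4.6  52. ]
[231.  291.5] 3121 [194 247  61  83] [523.  -31.2  52. ]
[201.5 294. ] 220 [197 278  11  39] [520.2 -57.8  52. ]
[ 26. 312.] 333 [  3 300  49  24] [ 506.5 -220.2   52. ]
```

View pics/w1.png

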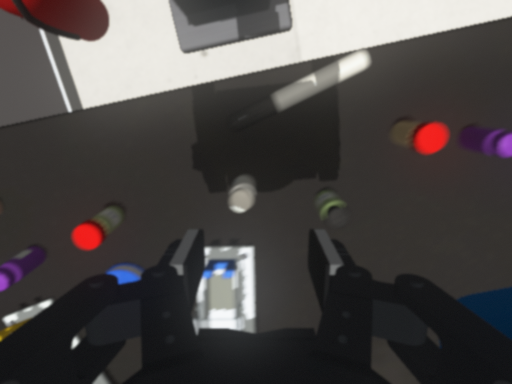

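Wrist view agrees: the white cap is at (241,201), which gives (441,-4.6), within 1 mm of the top view. I'll go down above it, then check.

```bash
python3 -m creep '{"linear":[[0,-2,0],[0,-2,0],[0,-2,40],[0,-2,60],[0,-2,60]],"spin":[0,0,0,0,0],"jaw":[0.4,0.4,0.4,0.4,0.4]}'
cat > g.py <<'E'
from h import *
from cell import r
import sys
a=list(map(float,sys.argv[1:])); s=r.observe()
print(s["position"].round(1),"w",round(s["gripper_width"],3),"F",round(s["gripper_force"],1),s["contact_force"].round(1),"t",s["time_s"],"go",go(s,a[:3],a[3]))
E
python3 g.py 441 -4.7 27 168.7
```

```text
time_s: 1.9
position: [430.6, 11.3, 89.5]
orientation: [-0.308, -3.12, -0.0]
contact_force: [-0.3, 0.2, 1.0]
gripper_width: 0.599
gripper_force: 0.0
[430.6  11.3  89.5] w 0.599 F 0.0 [-0.3  0.2  1. ] t 1.9 go (array([-13.7, -13.7,  62.4]), np.float64(0.0))
```

```bash
python3 -m creep '{"linear":[[-14,-14,0],[-14,-14,10],[-14,-14,40],[-14,-14,62],[-14,-14,62],[-14,-14,62]],"spin":[0,0,0,0,0,0],"jaw":[0.4,0.4,0.4,0.4,0.4,0.4]}'
python3 g.py 441 -4.7 27 168.7
```

```text
time_s: 2.5
position: [444.5, -6.3, 31.1]
orientation: [-0.312, -3.126, -0.0]
contact_force: [-0.4, 0.0, -0.5]
gripper_width: 0.601
gripper_force: 0.0
[444.5  -6.3  31.1] w 0.601 F 0.0 [-0.4  0.  -0.5] t 2.5 go (array([3.7, 0.9, 4.1]), np.float64(-0.1))
```

```bash
python3 -m creep '{"linear":[[3,1,3],[3,1,3],[3,1,3],[3,1,3],[3,1,3],[3,1,3],[3,1,3],[3,1,3]],"spin":[0,0,0,0,0,0,0,0],"jaw":[0.4,0.4,0.9,0.9,0.9,0.9,0.9,0.9]}'
python3 g.py 441 -4.7 27 168.7
```

```text
time_s: 3.3
position: [442.6, -5.6, 28.2]
orientation: [0.313, 3.125, 0.0]
contact_force: [-0.9, 0.7, 6.3]
gripper_width: 0.224
gripper_force: 58.7
[442.6  -5.6  28.2] w 0.224 F 58.7 [-0.9  0.7  6.3] t 3.3 go (array([1.7, 0.6, 1.2]), np.float64(-0.2))
```

```bash
python3 -m creep '{"linear":[[0,0,-30],[0,0,-70],[0,0,-110],[-40,0,-120],[-90,-10,-120],[-140,-20,-120],[-180,-22,-120],[-180,-22,-120],[-180,-22,-120]],"spin":[0,0,0,0,0,0,0,0,0],"jaw":[0.9,0.9,0.9,0.9,0.9,0.9,0.9,0.9,0.9]}'
python3 g.py 617.5 -63 90 168.7
python3 - <<'E'
from h import *
from cell import r,grab_frame
w=grab_frame("wrist"); cv2.imwrite("pics/w2.png",w["image"][:,:,::-1]); pickle.dump(w,open("w2.pkl","wb"))
E
```

```text
time_s: 4.2
position: [613.5, -63.0, 145.6]
orientation: [-0.314, -3.123, -0.0]
contact_force: [0.2, -0.2, -0.4]
gripper_width: 0.219
gripper_force: 58.7
[613.5 -63.  145.6] w 0.219 F 58.7 [ 0.2 -0.2 -0.4] t 4.2 go (array([-4.1,  0.8, 55.6]), np.float64(-0.2))
```

View pics/w2.png

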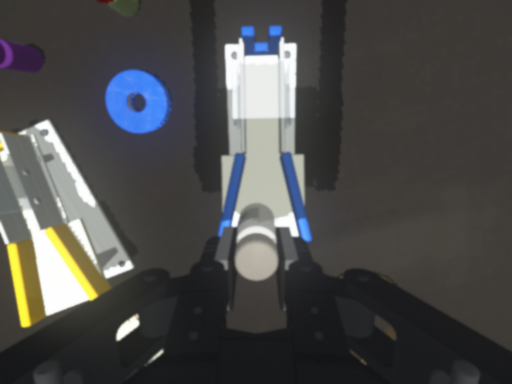

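The vial is held centred at (257,258). Guide ends are at (222,238)/(307,238) and (238,155)/(286,155), so I'll compute the lane centre from these.

```bash
python3 - <<'E'
from h import *
from cell import r
w=pickle.load(open("w2.pkl","rb"))
e=np.radians(-11.3); R=np.array([[np.cos(e),np.sin(e)],[-np.sin(e),np.cos(e)]])
for n,p,z in(("wide",((222,238),(307,238)),77.6),("narrow",((238,155),(286,155)),61.4),("stop",((261,47),(261,47)),58)):
    q=sum(plane(w,*u,z) for u in p)/2; print(n,q.round(1),"feeder",(R@(q[:2]-(577.5,-55))).round(1))
s=r.observe(); print("tcp feeder",R@(s["position"][:2]-(577.5,-55)), proj(w,s["position"]),w["cx"])
for z in(60,):
  print(go(s,(617.5,-63,90),168.7))
E
```

```text
wide [641.8 -61.9  77.6] feeder [64.4  5.8]
narrow [583.5 -52.   61.4] feeder [5.3 4.1]
stop [510.8 -38.2  58. ] feeder [-68.7   3.4]
tcp feeder [36.40300071 -0.51852756] [255.9061118  244.07733127] 256.00980183622045
(array([-4.5,  0.5, 56.5]), np.float64(-0.2))
```

```bash
python3 -m creep '{"linear":[[-4,5,10],[-4,5,30],[-4,5,50],[-4,5,56],[-4,5,56],[-4,5,56]],"spin":[0,0,0,0,0,0],"jaw":[0.9,0.9,0.9,0.9,0.9,0.9]}'
python3 g.py 617.5 -63 82 168.7
python3 -m creep '{"linear":[[0,0,2],[0,0,4],[0,0,6],[0,0,6]],"spin":[0,0,0,0],"jaw":[0.9,0.9,0.9,0.9]}'
python3 g.py 617.5 -63 82 168.7
```

```text
time_s: 4.85
position: [619.1, -58.5, 92.7]
orientation: [0.313, 3.125, -0.0]
contact_force: [0.9, 0.1, -0.2]
gripper_width: 0.222
gripper_force: 58.6
[619.1 -58.5  92.7] w 0.222 F 58.6 [ 0.9  0.1 -0.2] t 4.85 go (array([ 0.7, -4.8, 10.7]), np.float64(-0.1))
time_s: 5.25
position: [618.7, -58.6, 85.3]
orientation: [-0.313, -3.126, -0.0]
contact_force: [-0.9, -0.9, -0.5]
gripper_width: 0.221
gripper_force: 58.6
[618.7 -58.6  85.3] w 0.221 F 58.6 [-0.9 -0.9 -0.5] t 5.25 go (array([ 0.3, -4.5,  3.3]), np.float64(-0.1))
```

```bash
python3 -m creep '{"linear":[[0,0,1],[0,0,2],[0,0,2]],"spin":[0,0,0],"jaw":[0.9,0.9,0.9]}' | egrep 'pos|force'
python3 -m creep '{"linear":[[0,0,1],[0,0,2],[0,0,2]],"spin":[0,0,0],"jaw":[0.9,0.9,0.9]}'| egrep 'pos|force'
python3 -m creep '{"linear":[[0,0,1],[0,0,1]],"spin":[0,0],"jaw":[0.9,0.9]}'| egrep 'pos|force'
```

```text
position: [618.7, -58.6, 83.3]
contact_force: [1.3, -0.6, -0.3]
gripper_force: 58.6
position: [619.1, -58.7, 82.2]
contact_force: [-2.0, -0.1, 3.7]
gripper_force: 58.9
position: [619.5, -58.8, 82.1]
contact_force: [-2.8, 0.5, 9.3]
gripper_force: 59.5
```

```bash
for i in 1; do python3 -m creep '{"linear":[[0,0,0],[0,0,0]],"spin":[0,0],"jaw":[0.8,0.8]}' | egrep 'pos|force|width'; 
python3 -m creep '{"linear":[[0,0,0],[0,0,0]],"spin":[0,0],"jaw":[0.785,0.785]}'| egrep 'pos|force|width'; done
```

```text
position: [619.5, -58.8, 82.1]
contact_force: [-3.5, 0.8, 9.6]
gripper_width: 0.219
gripper_force: 59.5
position: [619.5, -58.8, 82.2]
contact_force: [-3.7, 0.3, 9.5]
gripper_width: 0.219
gripper_force: 59.5
```

```bash
python3 -c "
from cell import r;print(r.observe()['qpos'])"
python3 -m creep '{"linear":[[0,0,-15],[-15,0,-30],[-15,0,-30],[-15,0,-30]],"spin":[0,0,0,0],"jaw":[0.9,0.9,0.9,0.9]}'
python3 g.py 634 -61.7 93 78.7
```

```text
[-1.76934864e-01  3.01529696e-01  1.57162604e+00 -4.77348712e-06
  1.26670116e+00 -1.54805011e+00]
time_s: 6.85
position: [633.8, -61.7, 111.0]
orientation: [0.313, 3.125, -0.0]
contact_force: [0.7, 0.6, -1.1]
gripper_width: 0.221
gripper_force: 58.7
[633.8 -61.7 111. ] w 0.221 F 58.7 [ 0.7  0.6 -1.1] t 6.85 go (array([-0.2,  0. , 18. ]), np.float64(89.9))
```

```bash
python3 -m creep '{"linear":[[0,0,0],[0,0,0],[0,0,0],[0,0,0],[0,0,0],[0,0,0],[0,0,0],[0,0,0],[0,0,0],[0,0,0],[0,0,0],[0,0,15]],"spin":[90,90,90,90,90,90,90,90,90,90,90,90],"jaw":[0.9,0.9,0.9,0.9,0.9,0.9,0.9,0.9,0.9,0.9,0.9,0.9]}' >/dev/null
python3 -m creep '{"linear":[[0,0,3],[0,0,5],[0,0,5]],"spin":[0,0,0],"jaw":[0.9,0.9,0.9]}' >/dev/null
python3 g.py 634 -61.7 86 78.7
python3 - <<'E'
from h import *
from cell import r,grab_frame
w=grab_frame("wrist"); cv2.imwrite("pics/w3.png",w["image"][:,:,::-1]); pickle.dump(w,open("w3.pkl","wb"))
E
```

```text
[632.7 -61.5  89.4] w 0.218 F 58.6 [0.5 0.2 0.4] t 8.35 go (array([0. , 1.3, 3.4]), np.float64(-0.1))
```

View pics/w3.png

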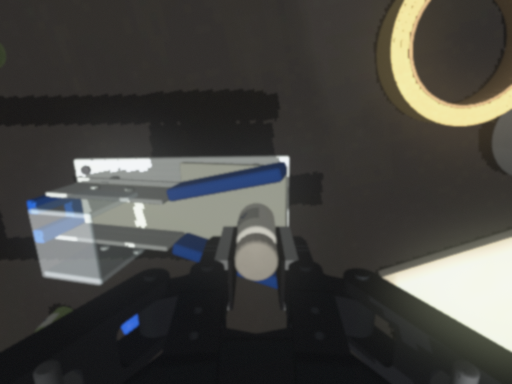

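The vial now sits between the guides, grip line along the slope, with the bridge well to the left (cols 40–145). I'll lower it to touch.

```bash
python3 -m creep '{"linear":[[0,0,1],[0,0,2],[0,0,2]],"spin":[0,0,0],"jaw":[0.9,0.9,0.9]}' | egrep 'pos|t_force'
python3 -m creep '{"linear":[[0,0,1],[0,0,1.5],[0,0,1.5]],"spin":[0,0,0],"jaw":[0.9,0.9,0.9]}'| egrep 'pos|t_force'
python3 -m creep '{"linear":[[0,0,0.5],[0,0,1],[0,0,1]],"spin":[0,0,0],"jaw":[0.9,0.9,0.9]}'| egrep 'pos|t_force'
```

```text
position: [633.6, -61.6, 88.6]
contact_force: [0.2, -0.6, 0.2]
position: [633.4, -61.6, 86.9]
contact_force: [-0.1, 0.4, -1.3]
position: [633.7, -61.7, 86.5]
contact_force: [-1.2, 1.0, 4.1]
```

```bash
python3 -m creep '{"linear":[[0,0,0],[0,0,0],[0,0,0],[0,0,0],[0,0,0],[0,0,0],[0,0,0],[0,0,0],[0,0,0],[0,0,0],[0,0,0],[0,0,0]],"spin":[0,0,0,0,0,0,0,0,0,0,0,0],"jaw":[0.77,0.75,0.73,0.71,0.69,0.67,0.65,0.63,0.61,0.6,0.59,0.58]}'
python3 - <<'E'
from h import *
from cell import r,grab_frame
w=grab_frame("wrist"); cv2.imwrite("pics/w4.png",w["image"][100:330,0:400,::-1]); pickle.dump(w,open("w4.pkl","wb"))
E
```

```text
time_s: 10.5
position: [633.5, -61.6, 86.0]
orientation: [2.432, 1.989, -0.0]
contact_force: [0.1, 0.3, -0.6]
gripper_width: 0.424
gripper_force: 0.0
```

View pics/w4.png

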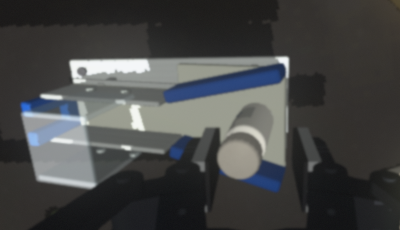

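The vial leans downhill on the left finger as intended. I'll open further, then lift clear quickly.

```bash
python3 -m creep '{"linear":[[0,0,0],[0,0,0],[0,0,0],[0,0,0],[0,0,0],[0,0,0],[0,0,-30],[0,0,-75],[0,0,-100],[0,0,-100],[0,0,-100],[0,0,-100]],"spin":[0,0,0,0,0,0,0,0,0,0,0,0],"jaw":[0.56,0.54,0.52,0.5,0.47,0.35,0.3,0.3,0.3,0.3,0.3,0.3]}' | grep pos
python3 - <<'E'
from h import *
from cell import r,grab_frame
w=grab_frame("wrist"); cv2.imwrite("pics/w5.png",w["image"][:,:,::-1]); pickle.dump(w,open("w5.pkl","wb"))
E
```

```text
position: [632.6, -61.5, 184.3]
```

View pics/w5.png

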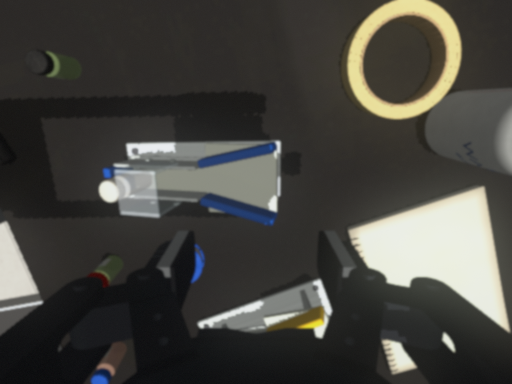

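White rests at the stop, cap at (109,190). Next is the blue-capped vial.

```bash
python3 g.py 413 -258 130 78.7
```

```text
[632.4 -61.4 183.9] w 0.696 F 0.0 [ 0.3 -0.5 -0.8] t 11.8 go (array([-236.2, -175.8,   54.5]), np.float64(-0.1))
```

```bash
python3 -m creep '{"linear":[[-236,-176,54],[-236,-176,54],[-236,-176,54],[-236,-176,54],[-236,-176,54],[-236,-176,54],[-236,-176,54],[-236,-176,54],[-236,-176,54]],"spin":[0,0,0,0,0,0,0,0,0],"jaw":[0.4,0.4,0.4,0.4,0.4,0.4,0.4,0.4,0.4]}' | grep pos
python3 g.py 413 -258 27 78.7
python3 - <<'E'
from h import *
from cell import r,grab_frame
w=grab_frame("wrist")
for c,a,b in blobs(w["image"],(100,150,60),(122,255,255),60): print(c,a,b,plane(w,*c,52).round(1))
E
```

```text
position: [414.4, -257.4, 131.5]
[ 414.4 -257.4  131.5] w 0.596 F 0.0 [0.6 0.7 0.6] t 12.7 go (array([ -0.9,  -1.2, 104.5]), np.float64(-0.1))
[368.8  27.9] 3405 [333   0  73  63] [ 509.  -158.6   52. ]
[252.9 194.4] 476 [241 182  25  25] [ 412.4 -254.3   52. ]
```

```bash
python3 -m creep '{"linear":[[0,-2,40],[0,-2,85],[0,-2,100],[0,-2,104],[0,-2,104],[0,-2,104],[0,-2,104],[0,-2,104],[0,-2,104],[0,-2,104]],"spin":[0,0,0,0,0,0,0,0,0,0],"jaw":[0.4,0.4,0.4,0.4,0.4,0.9,0.9,0.9,0.9,0.9]}'
python3 g.py 633.5 -61.6 145 78.7
```

```text
time_s: 13.75
position: [413.6, -258.6, 29.9]
orientation: [2.429, 1.987, 0.002]
contact_force: [0.2, 1.8, 6.6]
gripper_width: 0.221
gripper_force: 58.9
[ 413.6 -258.6   29.9] w 0.221 F 58.9 [0.2 1.8 6.6] t 13.75 go (array([ 236.6,  176.8, -114.8]), np.float64(-0.2))
```

```bash
python3 -m creep '{"linear":[[0,0,-40],[0,0,-85],[20,15,-118],[60,45,-118],[100,75,-118],[140,105,-118],[180,134,-118],[220,164,-118],[237,177,-118],[237,177,-90],[237,177,-65],[237,177,-65]],"spin":[0,0,0,0,0,0,0,0,0,0,0,0],"jaw":[0.9,0.9,0.9,0.9,0.9,0.9,0.9,0.9,0.9,0.9,0.9,0.9]}'
python3 g.py 633.5 -61.6 88 78.7
```

```text
time_s: 14.95
position: [629.9, -59.7, 88.9]
orientation: [-2.427, -1.986, 0.007]
contact_force: [-1.0, 0.6, -1.1]
gripper_width: 0.216
gripper_force: 58.8
[629.9 -59.7  88.9] w 0.216 F 58.8 [-1.   0.6 -1.1] t 14.95 go (array([-1.2,  3.9,  0.9]), np.float64(-0.1))
```

```bash
python3 -m creep '{"linear":[[-1,2,-1],[-1,3,-1],[-1,3,-1]],"spin":[0,0,0],"jaw":[0.9,0.9,0.9]}' | egrep 'pos|t_force'
python3 -m creep '{"linear":[[0,0,0.5],[0,0,1],[0,0,1]],"spin":[0,0,0],"jaw":[0.9,0.9,0.9]}' | egrep 'pos|t_force'
python3 -m creep '{"linear":[[0,0,0.5],[0,0,1],[0,0,1]],"spin":[0,0,0],"jaw":[0.9,0.9,0.9]}' | egrep 'pos|t_force'
```

```text
position: [636.9, -62.7, 96.4]
contact_force: [-0.3, -0.1, -0.6]
position: [635.5, -62.1, 93.2]
contact_force: [-0.1, 0.5, 0.7]
position: [635.3, -62.0, 91.8]
contact_force: [0.0, 0.6, -0.3]
```

```bash
python3 -m creep '{"linear":[[0,0,1],[0,0,2],[0,0,2]],"spin":[0,0,0],"jaw":[0.9,0.9,0.9]}' | egrep 'pos|t_force'
python3 -m creep '{"linear":[[0,0,0.5],[0,0,1],[0,0,1]],"spin":[0,0,0],"jaw":[0.9,0.9,0.9]}' | egrep 'pos|t_force'
python3 -m creep '{"linear":[[0,0,0.5],[0,0,1],[0,0,1]],"spin":[0,0,0],"jaw":[0.9,0.9,0.9]}' | egrep 'pos|t_force'
```

```text
position: [635.3, -62.0, 89.7]
contact_force: [0.3, 0.5, 0.8]
position: [635.5, -62.0, 89.0]
contact_force: [-0.6, 0.5, 0.2]
position: [635.8, -62.1, 88.7]
contact_force: [-2.0, 1.0, 4.5]
```

Contact. Same slow release as before.

```bash
python3 -m creep '{"linear":[[0,0,0],[0,0,0],[0,0,0],[0,0,0],[0,0,0],[0,0,0],[0,0,0],[0,0,0],[0,0,0],[0,0,0],[0,0,0],[0,0,0]],"spin":[0,0,0,0,0,0,0,0,0,0,0,0],"jaw":[0.77,0.75,0.73,0.71,0.69,0.67,0.65,0.63,0.61,0.6,0.59,0.58]}' | egrep 'pos|width|force'
python3 -m creep '{"linear":[[0,0,0],[0,0,0],[0,0,0],[0,0,0],[0,0,0],[0,0,0],[0,0,-30],[0,0,-75],[0,0,-100],[0,0,-100],[0,0,-100],[0,0,-100]],"spin":[0,0,0,0,0,0,0,0,0,0,0,0],"jaw":[0.56,0.54,0.52,0.5,0.47,0.35,0.3,0.3,0.3,0.3,0.3,0.3]}' | grep pos
python3 - <<'E'
from h import *
from cell import r,grab_frame
w=grab_frame("wrist"); cv2.imwrite("pics/w6.png",w["image"][:,:,::-1]); pickle.dump(w,open("w6.pkl","wb"))
E
python3 g.py 413 269 140 100.3
```

```text
position: [635.4, -62.0, 88.0]
contact_force: [0.2, 0.9, 0.1]
gripper_width: 0.416
gripper_force: 0.0
position: [634.5, -61.9, 186.3]
[634.3 -61.8 185.9] w 0.699 F 0.0 [-0.5  0.6 -1.1] t 19.2 go (array([ 280.3, -282.4,   46.8]), np.float64(-21.7))
```

View pics/w6.png

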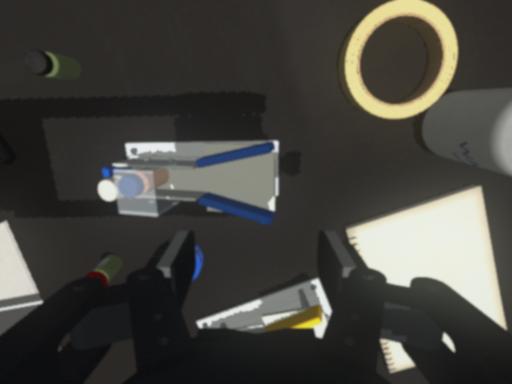

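Both are queued in the blue feeder: white cap at (108,190), blue at (131,185). Now the amber sample.

```bash
python3 -m creep '{"linear":[[280,-282,47],[280,-282,47],[280,-282,47],[280,-282,47],[280,-282,47],[280,-282,47],[280,-282,47],[280,-282,47],[280,-282,47],[280,-282,47],[280,-282,47],[280,-282,47]],"spin":[-21.7,-21.7,-21.7,-21.7,-21.7,-21.7,-21.7,-21.7,-21.7,-21.7,-21.7,-21.7],"jaw":[0.4,0.4,0.4,0.4,0.4,0.4,0.4,0.4,0.4,0.4,0.4,0.4]}' | grep pos
python3 g.py 413 269 28 100.3
python3 - <<'E'
from h import *
from cell import r,grab_frame
w=grab_frame("wrist"); cv2.imwrite("pics/w7.png",cv2.convertScaleAbs(w["image"][:,:,::-1],alpha=1.6,beta=10)); pickle.dump(w,open("w7.pkl","wb"))
print(proj(w,(412.7,269.6,52)))
E
```

```text
position: [415.3, 267.2, 140.8]
[415.3 267.2 140.8] w 0.602 F 0.0 [ 0.8  0.3 -0.8] t 20.4 go (array([  2.2,  -2. , 112.8]), np.float64(-0.2))
[253.29015108 190.77374797]
```

View pics/w7.png

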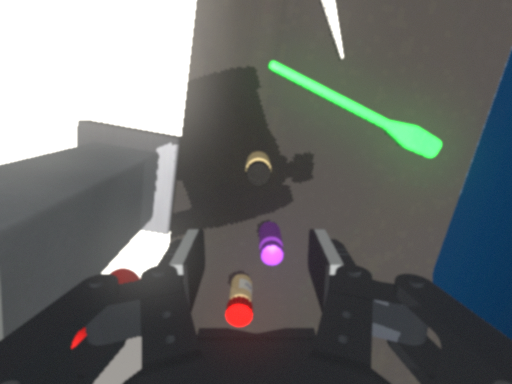

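The amber's black cap top is at (258,175); the purple look-alike at (271,250) and red at (239,310) are separate.

```bash
python3 - <<'E'
from h import *
from cell import r
w=pickle.load(open("w7.pkl","rb")); p=plane(w,258.5,175,52); q=plane(w,271.5,254,52); print(p,q)
s=r.observe(); print(go(s,(*p[:2],28),100.3))
E
```

```text
[414.44834525 282.68630281  52.        ] [436.90596466 218.83302213  52.        ]
(array([ 15.4,   1.7, 112.9]), np.float64(-0.2))
```

```bash
python3 -m creep '{"linear":[[12,1,20],[12,1,35],[12,1,35],[12,1,35]],"spin":[0,0,0,0],"jaw":[0.4,0.4,0.4,0.4]}' | grep pos
python3 - <<'E'
from h import *
from cell import r,grab_frame
w=grab_frame("wrist"); cv2.imwrite("pics/w8.png",cv2.convertScaleAbs(w["image"][80:320,130:390,::-1],alpha=2,beta=20)); pickle.dump(w,open("w8.pkl","wb"))
s=r.observe(); print(s["position"],proj(w,(414.4,282.7,52)),proj(w,(414.4,276,52)))
E
```

```text
position: [413.3, 279.4, 105.5]
[413.75388815 279.79720649 106.23989335] [258.78238635 204.93678711] [256.99460103 214.23690593]
```

View pics/w8.png

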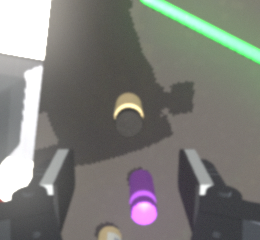

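The amber cap centre is at crop (128,123), full image (258,203), which confirms (414.4, 282.7).

```bash
python3 g.py 414.4 282.7 28 100.3; python3 -m creep '{"linear":[[3,0,20],[3,0,60],[3,0,77],[3,0,77],[3,0,77],[3,0,77],[3,0,77],[3,0,77],[3,0,77],[3,0,77]],"spin":[0,0,0,0,0,0,0,0,0,0],"jaw":[0.4,0.4,0.4,0.4,0.4,0.9,0.9,0.9,0.9,0.9]}'
python3 g.py 661 -240 150 100.3
```

```text
[413.8 279.8 106.2] w 0.601 F 0.0 [ 0.5  0.6 -0.4] t 20.9 go (array([ 2.8,  1.2, 78.2]), np.float64(-0.1))
time_s: 21.9
position: [414.4, 284.1, 31.0]
orientation: [2.013, 2.41, 0.005]
contact_force: [-0.4, -0.9, 5.6]
gripper_width: 0.221
gripper_force: 58.5
[414.4 284.1  31. ] w 0.221 F 58.5 [-0.4 -0.9  5.6] t 21.9 go (array([-559.5,  149.7, -119.1]), np.float64(-0.0))
```

```bash
python3 -m creep '{"linear":[[0,0,-40],[0,0,-85],[-30,10,-119],[-76,20,-119],[-122,32,-119],[-168,45,-119],[-214,57,-119],[-260,70,-119],[-306,82,-119],[-352,94,-119],[-398,107,-119],[-444,119,-119]],"spin":[0,0,0,0,0,0,0,0,0,0,0,0],"jaw":[0.9,0.9,0.9,0.9,0.9,0.9,0.9,0.9,0.9,0.9,0.9,0.9]}' | egrep "pos|grip"
python3 g.py 661.6 -240.5 150 100.3
```

```text
position: [610.0, -134.5, 149.0]
gripper_width: 0.213
gripper_force: 58.8
[ 610.  -134.5  149. ] w 0.213 F 58.8 [ 0.2 -0.5  0.3] t 23.1 go (array([-113.5,   31.9,   -0.8]), np.float64(-0.0))
```

```bash
python3 -m creep '{"linear":[[-45,12,0],[-90,25,0],[-113,31,0],[-113,31,0],[-113,31,0],[-113,31,0]],"spin":[0,0,0,0,0,0],"jaw":[0.9,0.9,0.9,0.9,0.9,0.9]}' | egrep "pos|grip"
python3 - <<'E'
from h import *
from cell import r,grab_frame
w=grab_frame("wrist"); cv2.imwrite("pics/w9.png",w["image"][:,:,::-1]); pickle.dump(w,open("w9.pkl","wb"))
E
python3 g.py 661.6 -240.5 150 100.3
```

```text
position: [659.6, -237.0, 148.3]
gripper_width: 0.22
gripper_force: 58.8
[ 659.6 -236.8  148.3] w 0.219 F 58.8 [ 0.4 -0.7 -0.3] t 23.75 go (array([-4. ,  1.3, -1.7]), np.float64(0.0))
```

View pics/w9.png

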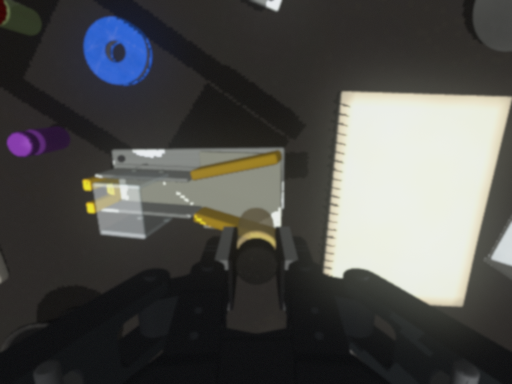

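Yellow guide ends are at (193,177)/(278,157) and (198,213), stop tabs at (87,184)/(91,208), with the vial cap at (257,260).

```bash
python3 - <<'E'
from h import *
from cell import r
w=pickle.load(open("w9.pkl","rb"))
e=np.radians(10.3); R=np.array([[np.cos(e),np.sin(e)],[-np.sin(e),np.cos(e)]])
for n,u,z in(("farwide",(278,157),77.6),("narfar",(193,177),61.4),("narnear",(198,213),61.4),("stopfar",(87,184),58),("stopnear",(91,208),58)):
    q=plane(w,*u,z); print(n,(R@(q[:2]-(606.5,-250.5))).round(1))
s=r.observe(); print("tcp",(R@(s["position"][:2]-(606.5,-250.5))).round(1),s["position"])
# same for blue from w3: known good y there
w=pickle.load(open("w3.pkl","rb"));e=np.radians(-11.3); R=np.array([[np.cos(e),np.sin(e)],[-np.sin(e),np.cos(e)]])
for n,u,z in(("farwide",(284,170),77.6),("narfar",(170,190),61.4),("narnear",(180,243),61.4)):
    q=plane(w,*u,z); print(n,(R@(q[:2]-(577.5,-55))).round(1))
print("tcp",R@(np.array([632.7,-61.5])-(577.5,-55)))
E
```

```text
farwide [69.9 36.2]
narfar [ 6.6 18.1]
narnear [  8.9 -11. ]
stopfar [-76.8  11.7]
stopnear [-76.6  -8. ]
tcp [54.7  4. ] [ 659.60677389 -236.78869705  148.34845413]
farwide [69.5 40.1]
narfar [ 6.  25.1]
narnear [ 9.5 -8. ]
tcp [55.40357909  4.44223188]
```

```bash
python3 -m creep '{"linear":[[0,0,15],[0,0,35],[0,0,50],[0,0,54],[0,0,54],[0,0,54]],"spin":[0,0,0,0,0,0],"jaw":[0.9,0.9,0.9,0.9,0.9,0.9]}' | egrep 'pos|t_force'
python3 -m creep '{"linear":[[0,0,1],[0,0,2],[0,0,2]],"spin":[0,0,0],"jaw":[0.9,0.9,0.9]}' | egrep 'pos|t_force'
```

```text
position: [660.1, -238.1, 94.7]
contact_force: [0.4, 0.9, 0.2]
position: [659.9, -238.3, 92.5]
contact_force: [-0.6, -0.7, -0.2]
```

```bash
python3 -m creep '{"linear":[[0,0,1],[0,0,2],[0,0,2]],"spin":[0,0,0],"jaw":[0.9,0.9,0.9]}' | egrep 'pos|t_force'
python3 -m creep '{"linear":[[0,0,0.5],[0,0,1],[0,0,1]],"spin":[0,0,0],"jaw":[0.9,0.9,0.9]}' | egrep 'pos|t_force'
python3 -m creep '{"linear":[[0,0,0.5],[0,0,1],[0,0,1]],"spin":[0,0,0],"jaw":[0.9,0.9,0.9]}' | egrep 'pos|t_force'
```

```text
position: [659.5, -238.0, 89.7]
contact_force: [1.0, -1.0, -0.0]
position: [659.7, -238.1, 89.0]
contact_force: [0.1, -1.6, 0.0]
position: [660.0, -238.3, 88.7]
contact_force: [-0.8, 0.8, 3.7]
```

```bash
python3 -m creep '{"linear":[[0,0,0],[0,0,0],[0,0,0],[0,0,0],[0,0,0],[0,0,0],[0,0,0],[0,0,0],[0,0,0],[0,0,0],[0,0,0],[0,0,0]],"spin":[0,0,0,0,0,0,0,0,0,0,0,0],"jaw":[0.77,0.75,0.73,0.71,0.69,0.67,0.65,0.63,0.61,0.6,0.59,0.58]}' | egrep 'pos|width|force'
python3 -m creep '{"linear":[[0,0,0],[0,0,0],[0,0,0],[0,0,0],[0,0,0],[0,0,0],[0,0,-30],[0,0,-75],[0,0,-100],[0,0,-100],[0,0,-100],[0,0,-100]],"spin":[0,0,0,0,0,0,0,0,0,0,0,0],"jaw":[0.56,0.54,0.52,0.5,0.47,0.35,0.3,0.3,0.3,0.3,0.3,0.3]}' | grep pos
python3 - <<'E'
from h import *
from cell import grab_frame
w=grab_frame("wrist"); pickle.dump(w,open("w10.pkl","wb"))
e=np.radians(10.3); f=lambda x,y,z:proj(w,(606.5+x*np.cos(e)-y*np.sin(e),-250.5+x*np.sin(e)+y*np.cos(e),z)).round()
print(f(-70,3.5,78),f(-49,3.5,83), f(-59,3.5,26), f(30,3.5,60))
hsv=cv2.cvtColor(w["image"],cv2.COLOR_RGB2HSV)
for c,a,b in blobs(w["image"],(0,0,0),(180,255,26),30): print("dark",c,a,b)
for c,a,b in blobs(w["image"],(12,60,60),(22,255,255),15): print("amber",c,a,b)
E
python3 g.py 470 70 140 100.3
```

```text
position: [659.7, -238.1, 88.0]
contact_force: [-0.5, -0.3, -0.0]
gripper_width: 0.419
gripper_force: 0.0
position: [658.9, -237.7, 186.2]
[109. 188.] [132. 189.] [144. 174.] [230. 182.]
dark [30.5 62.9] 2811 [  0   0  81 117]
dark [58.9  7.9] 673 [23  0 59 26]
dark [445.6   7. ] 81 [441   0  12  18]
dark [229.  80.] 623 [205  58  55  42]
dark [212.2  92.8] 48 [207  87  11  13]
dark [ 81.7 107.7] 33 [ 77 101  12  13]
dark [181.  338.3] 26660 [  0 236 390 148]
dark [467.6 353.4] 5280 [402 310 110  74]
amber [268.8 146.8] 51 [253 144  26   7]
amber [261.5 156. ] 48 [247 152  30   9]
amber [217.8 157.9] 17 [214 156   7   6]
amber [213.8 163.4] 115 [200 158  40  11]
amber [114.1 169.3] 37 [105 166  15  10]
amber [218.5 198.7] 79 [209 194  22  12]
amber [251.  208.2] 53 [239 205  22   8]
amber [231.8 214.3] 77 [214 207  35  15]
amber [264.9 211.9] 21 [262 209   8   7]
amber [276.9 217.2] 37 [271 213  10  13]
[ 658.7 -237.7  185.8] w 0.7 F 0.0 [ 0.7 -0.  -1. ] t 28.0 go (array([ 336.3, -130.8,   46.8]), np.float64(-0.0))
```

```bash
python3 - <<'E'
from h import *
w=pickle.load(open("w10.pkl","rb"));g=cv2.cvtColor(w["image"],cv2.COLOR_RGB2GRAY)
print("cols",list(range(84,190,4)))
for v in range(160,220,4): print(v,g[v,84:190:4])
E
```

```text
cols [84, 88, 92, 96, 100, 104, 108, 112, 116, 120, 124, 128, 132, 136, 140, 144, 148, 152, 156, 160, 164, 168, 172, 176, 180, 184, 188]
160 [ 44  43  43  44  45  46  45  47  48  49  49  46 102  98  99 103 105  97
 108 114 116 116 119 108 120 125 126]
164 [ 43  43  44  45  46  47  46  46  71 113  91  90  86  85  86  87  87  87
  86  87  86  87  87  92  93  84  84]
168 [ 43  43  45  44  46  47  92  84  95 116  92  96  94 101 104 103 105 108
 109 111 111 118 122 123 124 124 123]
172 [ 44  44  44  44  45  49 198 178  93 180 173 160 160 161 162 161 157 154
 163 130 134 138 139 139 140 140 136]
176 [ 44  44  45  45  46  47 121  51  38 135 183 188 150 152 156 158 159 160
 189 138 140 140 140 140 140 140 140]
180 [ 45  44  45  46  48  50  56  53  42 120 135 197 170 151 158 157 155 157
 189 137 140 140 140 140 141 150 182]
184 [ 44  44  44  44  45  54  58  57  58 112 128 183 186 153 165 155 157 186
 190 142 141 140 140 140 140 141 181]
188 [ 43  44  45  45  47  54  56  58  61 107 128 174 177 145 151 185 184 185
 188 143 137 138 140 139 140 139 140]
192 [ 44  44  44  45  46  51  56  58  60  87 132 181 154 158 159 159 160 160
 160 117  85  85  87  88  91  95  98]
196 [ 43  45  45  46  45  47  49  56  58  83 212 220 217 213 178 174 171 170
 168 136  91  90  89  86  85  84  83]
200 [ 43  45  44  44  46  47  48  48  49  60 140 142 142 145 145 142 144 148
 151 132  99 111 111 114 120 123 122]
204 [ 43  44  45  46  45  47  48  48  49  53 139 142 141 140 137 137 137 140
 151 126  70  69  69  81  96  61  55]
208 [ 44  45  44  44  46  46  48  48  49  49 133 141 137 136 136 137 136 137
 137 131  70  70  76  74  56  54  53]
212 [ 44  45  44  44  45  46  46  47  48  48 146 174 164 158 155 148 143 141
 139 134  74  80  61  53  53  54  53]
216 [ 44  44  44  45  45  45  45  46  48  48  61  80  93 110 126 141 155 167
 173 178  86  52  53  53  52  52  52]
```

The amber cap disc is at (110,188), as predicted for the stop place. Now for green: I saw its cap at (38,63) in the earlier w5 and w6 frames, so I'll cast that ray.

```bash
python3 - <<'E'
from h import *
for n in("w5","w6"):
    w=pickle.load(open(n+".pkl","rb")); print(plane(w,38,63,52).round(1))
E
python3 g.py 470 70 140 100.3
python3 -m creep '{"linear":[[336,-131,47],[336,-131,47],[336,-131,47],[336,-131,47],[336,-131,47],[336,-131,47],[336,-131,47],[336,-131,47],[336,-131,47],[336,-131,47]],"spin":[0,0,0,0,0,0,0,0,0,0],"jaw":[0.4,0.4,0.4,0.4,0.4,0.4,0.4,0.4,0.4,0.4]}' | grep pos
python3 - <<'E'
from h import *
from cell import grab_frame
w=grab_frame("wrist"); pickle.dump(w,open("w11.pkl","wb"))
p=proj(w,(470,70,52)).astype(int); print(p)
im=w["image"];g=cv2.cvtColor(im,cv2.COLOR_RGB2GRAY)
for c,a,b in blobs(im,(30,50,40),(60,255,255),30): print("green",c,a,b)
a,b=p
print(list(range(a-40,a+44,4)))
for v in range(b-48,b+36,4): print(v,g[v,a-40:a+44:4])
E
```

```text
[474.7  73.1  52. ]
[475.5  73.2  52. ]
[ 658.7 -237.7  185.8] w 0.7 F 0.0 [ 0.7 -0.  -1. ] t 28.0 go (array([ 336.3, -130.8,   46.8]), np.float64(-0.0))
position: [471.0, 68.8, 140.6]
[255 192]
green [258.9 170.6] 320 [245 161  28  22]
[215, 219, 223, 227, 231, 235, 239, 243, 247, 251, 255, 259, 263, 267, 271, 275, 279, 283, 287, 291, 295]
144 [29 29 29 30 29 30 29 29 29 29 29 29 30 30 29 30 46 51 50 49 50]
148 [29 30 30 29 29 29 28 29 29 27 29 27 27 28 29 28 46 50 49 51 51]
152 [30 30 30 30 28 28 29 29 29 29 29 29 27 27 28 29 38 50 50 50 50]
156 [29 29 30 30 28 30 29 27 29 30 30 29 29 28 28 28 29 37 47 46 33]
160 [30 30 29 28 27 29 29 28 29 28 30 33 29 29 28 29 31 30 45 48 30]
164 [30 30 28 30 28 29 28 27 28 46 62 63 57 35 29 31 30 30 31 29 30]
168 [30 30 29 30 28 29 30 29 40 65 68 70 64 57 30 30 29 30 28 29 30]
172 [ 29  31  30  29  28  28  28  29  58 101 105  90 109  88  33  28  29  30
  29  30  29]
176 [29 30 30 29 29 28 28 27 78 50 31 32 29 69 53 29 29 29 40 35 30]
180 [30 28 28 28 28 29 28 29 77 34 34 34 33 31 71 30 29 32 48 45 31]
184 [31 29 29 28 28 28 27 27 33 32 32 35 34 31 27 37 51 49 50 51 49]
188 [29 30 29 28 30 29 28 29 28 30 32 33 33 30 33 51 51 50 50 51 50]
192 [29 29 28 30 28 29 29 28 29 31 32 35 33 32 49 50 50 51 51 51 51]
196 [30 31 30 29 28 30 29 28 28 29 31 32 32 45 50 51 50 50 50 51 51]
200 [30 31 31 30 30 29 28 29 29 30 29 32 29 47 50 51 51 50 50 50 51]
204 [29 30 29 30 28 28 29 29 28 30 28 37 44 51 50 50 51 51 51 51 51]
208 [31 30 30 31 30 28 29 31 30 29 30 28 31 34 51 51 51 51 51 52 52]
212 [31 30 29 29 30 29 29 30 30 30 28 30 30 40 51 51 52 51 52 51 52]
216 [31 29 30 31 30 30 29 29 29 30 30 32 31 33 51 51 51 52 52 52 52]
220 [40 34 31 30 30 30 30 31 29 31 31 31 31 37 52 52 53 53 54 53 54]
224 [52 52 52 50 48 43 40 42 41 39 34 41 39 51 52 52 52 51 52 53 53]
```

```bash
python3 - <<'E'
from h import *
from cell import r
w=pickle.load(open("w11.pkl","rb")); p=plane(w,259.5,186,52); s=r.observe(); print(p,s["position"],go(s,(*p[:2],29),100.3))
E
```

```text
[472.44822712  75.88686628  52.        ] [471.50402244  68.38545909 140.92557827] (array([  7.3,   2.3, 111.9]), np.float64(-0.1))
```

```bash
python3 -m creep '{"linear":[[6,2,20],[6,2,65],[6,2,105],[6,2,112],[6,2,112],[6,2,112],[6,2,112],[6,2,112],[6,2,112],[6,2,112],[6,2,112]],"spin":[0,0,0,0,0,0,0,0,0,0,0],"jaw":[0.4,0.4,0.4,0.4,0.4,0.4,0.9,0.9,0.9,0.9,0.9]}'
python3 g.py 660 -238 150 100.3
```

```text
time_s: 30.15
position: [473.5, 75.5, 31.1]
orientation: [2.012, 2.409, 0.003]
contact_force: [-1.2, -0.9, 7.1]
gripper_width: 0.218
gripper_force: 58.4
[473.5  75.5  31.1] w 0.218 F 58.4 [-1.2 -0.9  7.1] t 30.15 go (array([-341.9,  128. , -118.3]), np.float64(-0.0))
```

```bash
python3 -m creep '{"linear":[[0,0,-40],[0,0,-85],[0,0,-122],[-40,15,-122],[-86,32,-122],[-132,49,-122],[-178,67,-122],[-224,84,-122],[-270,101,-122],[-316,118,-122],[-342,128,-122],[-342,128,-122]],"spin":[0,0,0,0,0,0,0,0,0,0,0,0],"jaw":[0.9,0.9,0.9,0.9,0.9,0.9,0.9,0.9,0.9,0.9,0.9,0.9]}' | egrep 'pos|grip'
python3 -m creep '{"linear":[[0,0,0],[0,0,0],[0,0,0]],"spin":[0,0,0],"jaw":[0.9,0.9,0.9]}' | egrep 'pos|grip'
python3 g.py 660 -238 95 100.3
```

```text
position: [659.6, -242.2, 151.1]
gripper_width: 0.218
gripper_force: 58.9
position: [658.6, -237.0, 151.5]
gripper_width: 0.219
gripper_force: 58.9
[ 658.6 -237.   151.5] w 0.219 F 58.9 [ 0.1 -0.4 -0.6] t 31.65 go (array([-1.3,  1.2, 56.5]), np.float64(0.0))
```

```bash
python3 -m creep '{"linear":[[-1,1,15],[-1,1,35],[-1,1,52],[-1,1,57],[-1,1,57],[-1,1,57]],"spin":[0,0,0,0,0,0],"jaw":[0.9,0.9,0.9,0.9,0.9,0.9]}' | egrep 'pos|t_force'
python3 -m creep '{"linear":[[0,0,1],[0,0,2],[0,0,2]],"spin":[0,0,0],"jaw":[0.9,0.9,0.9]}' | egrep 'pos|t_force'
python3 -m creep '{"linear":[[0,0,1],[0,0,1.5],[0,0,1.5]],"spin":[0,0,0],"jaw":[0.9,0.9,0.9]}' | egrep 'pos|t_force'
```

```text
position: [660.2, -239.1, 94.6]
contact_force: [0.1, -1.2, 0.0]
position: [660.2, -239.2, 92.5]
contact_force: [0.8, 0.6, -0.1]
position: [659.8, -239.0, 90.4]
contact_force: [-0.3, -0.4, -0.6]
```

```bash
python3 -m creep '{"linear":[[0,0,0.5],[0,0,1],[0,0,1]],"spin":[0,0,0],"jaw":[0.9,0.9,0.9]}' | egrep 'pos|t_force'
python3 -m creep '{"linear":[[0,0,0.5],[0,0,1],[0,0,1]],"spin":[0,0,0],"jaw":[0.9,0.9,0.9]}' | egrep 'pos|t_force'
```

```text
position: [659.8, -239.0, 89.4]
contact_force: [0.3, 0.7, 0.2]
position: [660.0, -239.2, 88.9]
contact_force: [-1.7, 0.9, 1.8]
```

```bash
python3 -m creep '{"linear":[[0,0,0],[0,0,0],[0,0,0],[0,0,0],[0,0,0],[0,0,0],[0,0,0],[0,0,0],[0,0,0],[0,0,0],[0,0,0],[0,0,0]],"spin":[0,0,0,0,0,0,0,0,0,0,0,0],"jaw":[0.77,0.75,0.73,0.71,0.69,0.67,0.65,0.63,0.61,0.6,0.59,0.58]}' | egrep 'pos|width|force'
python3 -m creep '{"linear":[[0,0,0],[0,0,0],[0,0,0],[0,0,0],[0,0,0],[0,0,0],[0,0,-30],[0,0,-75],[0,0,-100],[0,0,-100],[0,0,-100],[0,0,-100]],"spin":[0,0,0,0,0,0,0,0,0,0,0,0],"jaw":[0.56,0.54,0.52,0.5,0.47,0.35,0.3,0.3,0.3,0.3,0.3,0.3]}' | grep pos
python3 -m creep '{"linear":[[0,0,0],[0,0,0],[0,0,0],[0,0,0],[0,0,0]],"spin":[0,0,0,0,0],"jaw":[0.3,0.3,0.3,0.3,0.3]}' | grep pos
python3 - <<'E'
from h import *
from cell import grab_frame
w=grab_frame("wrist")["image"]; t=grab_frame("top")["image"]
m=cv2.hconcat([cv2.resize(w[0:270,0:300],(400,360)),cv2.resize(t[108:243,240:390],(400,360),interpolation=cv2.INTER_CUBIC)])
n=cv2.resize(t[195:245,120:390],(800,148))
cv2.imwrite("pics/fin.png",cv2.convertScaleAbs(cv2.vconcat([m,n])[:,:,::-1],alpha=1.3,beta=10))
E
```

```text
position: [659.9, -239.1, 88.5]
contact_force: [-0.1, 0.3, 0.3]
gripper_width: 0.419
gripper_force: 0.0
position: [659.1, -238.7, 186.8]
position: [659.9, -239.1, 188.4]
```

View pics/fin.png

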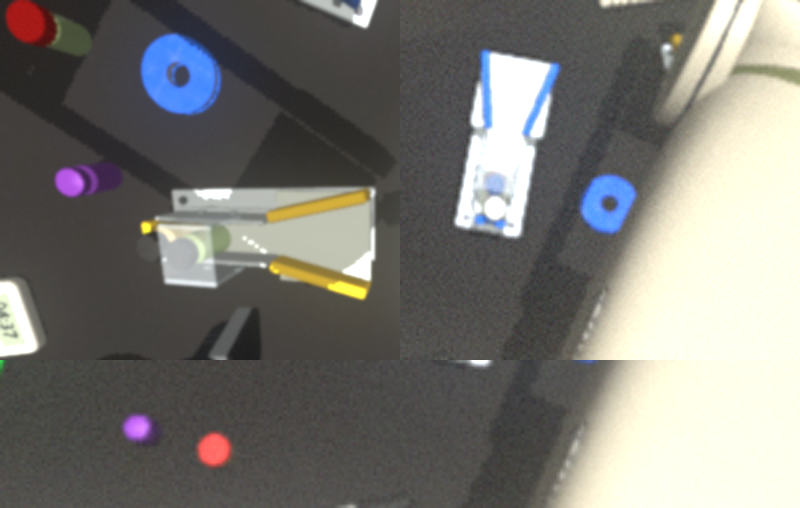

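The final view shows amber's dark cap (150,245) at the stop with green (185,248) behind it. White (495,207) and blue (493,183) are in place in the blue feeder, and both red-capped vials are standing untouched. Handing in.

```bash
python3 -c "
from cell import r
print(r.job_done())"
```

```text
the job is handed in; nothing more can be done
None
```

All four vials are queued in running order (white then blue, amber then green), the red-capped vials were left standing, and the job is handed in; no verdict came back, but the final pictures show everything in place.

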